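# Seat the egg post in its drying stand

## Robot

A 6-joint arm with a two-finger parallel gripper is mounted at the origin on the work surface. World frame = base frame: x ahead of the robot, y to its left, z up, the work surface at z = 0. Lengths are in m, angles in degrees, forces in N, time in s.
With the tool pointing down it reaches from about 0.3 to 0.75 m from the base axis. Payload 8.5 kg.
Tool frame: the origin (TCP) lies between the finger pads; the fingertips stand 22 mm ahead of it and the grasp point (between the pads) lies 3 mm ahead of it (env.nose_length is the distance from the TCP to the fingertips, in m); z points along the fingers, x is the direction in which the jaws open and shut, and the axes are right-handed (so a half turn about z gives the same grasp; the last joint's range is limited). The gripper opens to 85 mm and grips with 20 to 120 N. Pads are 22 mm wide; open, the fingers measure 114 mm over their backs; the gripper's body (76 mm by 85 mm) begins 54 mm behind the grasp point. The pads swing forward as they close: fully open they stand 13 mm farther back than shut.
Start: joints at [-88.024, 21.807, 74.336, -0, 83.858, -12.336], TCP at [0.136, -0.533, 0.253] pointing down, gripper open.
Joint ranges: [-178.18, 178.18], [-50.72, 133.34], [12.68, 142.11], [-81.47, 261.47], [9.98, 163.14], [-165.26, 165.26]. Speed limits (degrees/s): [136.94, 136.94, 180, 180, 180, 180].

## Interface

Orientations are given as a 3x3 rotation matrix whose columns are the frame's x, y, z axes.
In Python, from rig import env gives the robot as it stands.
- The arm moves only by the tool arm_command, never from a script. Its argument "steps" is a list of rows, each an object with "delta_pos": the shift along the world's x, y, z in mm, a list of three; "dr": the turn, a rotation vector about the world's x, y, z in degrees, a list of three. In form: [{"delta_pos": [dx, dy, dz], "dr": [wx, wy, wz]}, ...]. A call has 1 to 20 rows; each row shifts and turns the commanded pose from where the row before left it; what a row does not reach is not made up. A row lasts 1/10 s, in which the tool goes at most 50 mm and 8.59 degrees, less where a joint would pass 70% of its speed; a pose out of reach is approached as far as the arm can. A call with a gripper value outside its range is refused whole. "grip" is the opening, from 0 (shut) to 1 (fully open), set as the call begins (left out, the last holds). The fingers move at their own pace and stop on an object; "squeeze" is the grip in N (left out, the last holds). Time passes only in rows, so rows that do not move let the fingers close. It gives the time, the measured TCP pose, the force and the opening at its end, in the units of the state.
- env.observe(): the state, without advancing time (a new reading comes with each control period).
- env.get_image(name): name is "scene" or "side" or "wrist"; returns the picture (400x640x3 uint8, blue, green, red); there is no depth.
- env.get_calibration(name): a dict with "fx", "fy", "cx", "cy" (pixels), "k1" (the pictures are not rectified: a ray, as slopes to the right and down, at radius r is drawn at 1 + k1 r^2 times it, then the intrinsics apply), "view" (4x4, takes a point from world to camera coordinates). Camera axes: x right, y up, looking along -z (the intrinsics and any distortion apply to the point x, -y, -z); pixel columns grow to the right and rows downward; lengths in m; the calibration is good to about 2 mm. A picture is of the moment at which its call begins: read the wrist's pose just before it. get_calibration takes no time and is no camera call; for the wrist camera it gives the pose at the moment of the call.
- env.close_job(): hands the job in, once; it reports no verdict.
The state is a dict: "time_s": time; "q": joint angles; "qvel": joint speeds; "joint_efforts": joint torques, N m; "position": TCP position; "tool_rot": TCP orientation; "ft_force": force on the tool from outside, world axes, zero at the start; "wrist_torque": the same for the moment, N m; "grip_width": finger opening in m.
Only numpy, scipy, OpenCV 4.12 (cv2) and the standard library are available. Lean on these libraries where they do the work, as an engineer would, in place of code of your own. Each camera call takes 0.05 s, during which the arm holds its last target. There are 200 camera calls.

## Task

Take the square-headed wooden post out of the white foam block, feel for the blind hole in the round wooden puck of the drying stand with the post's foot, and press it straight in against the cork until its head sits flush on the puck, then let go. The hole sits about 5 mm off the middle of the board, so search with light pressure and never push or lean hard on the stand (stay below 30 N). Leave the round-headed post and everything else on the table where it is.

Things in the scene. Friction and masses are not known exactly. Their poses are not given: they have to be found in the camera images.
- post: The post to fit, pale wood, 60 g +/- 30 %. Round shaft 16 mm in diameter with a flat, sharp-edged foot, 32 mm long; above it a square head. Origin: centre of the foot's underside; z up the post, x and y square to the head's sides. It starts upright in one of the foam block's two holes, head resting on the block's top, sides parallel to the block's.
- post_head (a point): Middle of the post's square head, 52 mm above the foot. The head is 26 x 26 mm and 40 mm tall, its flat underside (the shoulder) 32 mm and its top 72 mm above the foot; on top of it a thin steel spike, 5 mm across, 20 mm tall.
- round_post: A post just like it but with a round head 30 mm in diameter; it stands in the other hole of the foam block and stays there. Same origin.
- rack: White foam block, fixed, 60 mm (its x) x 150 mm (its y) x 50 mm tall, with two upright through holes 19 mm wide at y = -40 and y = +40 mm. Origin: centre of its underside; z up.
- stand: The drying stand, fixed: a plywood board 150 mm (its x) x 200 mm (its y) x 12 mm thick with a round wooden puck 68 mm across and 50 mm tall glued on near its middle by eye. The puck and its hole are not measured: the hole lies 4 to 6 mm from the board's middle, in any direction. All rigid; load it with less than 30 N. Origin: centre of the board's underside; z up.
- stand_top (a point): Point above the board's middle (not the hole's) at the height of the puck's flat top, 62 mm above the table. The hole is vertical, blind, unchamfered, 17.5 mm wide. A cork plug in it, its top 24 mm down, slides up to 12 mm deeper under about 6 N (friction, no spring): the post drops in 24 mm and must be pressed the last 8 mm until the shoulder meets the puck.
- tealight: Tealight, 38 mm across, 18 mm tall, standing on a corner of the board about 83 mm from the board's middle (board x +45, y +70 mm). Origin under its centre.
- candle: White pillar candle, 60 mm across, 90 mm tall. Origin under its centre.
- square_candle: Cube-shaped candle of 45 mm. Origin under its centre.
- tumbler: Glass tumbler, 72 mm across, 85 mm tall. Origin under its centre.
- teacup: White teacup with a handle, 76 mm across, 62 mm tall, on a saucer. Origin under its centre.
- jar: Lidded glass jar, 72 mm across, 90 mm tall. Origin under its centre.

How it is judged (in metres and radians):
On the way, in this order (a step that is already met when the one before it is completed fails the run):
1. the post is held in the gripper, lifted clear of the foam block (height (world z) of post above 0.065 m and contact force between post and the fingers above 1 N and contact force between post and rack below 0.05 N), for 0.1 s.
2. the post's foot has entered the hole in the stand by 8 mm or more, upright (z of post in the frame of stand below 0.054 m and horizontal distance between post and stand_top below 0.009 m and angle between post's own z axis and vertical below 0.1 rad), for 0.05 s.
At the end, for the whole second after the job is handed in: The square-headed post stands upright (within 0.06 rad) in the stand's hole, its head flush on the puck (gap under 2.5 mm), within 9 mm of the board's middle, released and at rest (z of post in the frame of stand below 0.0325 m and horizontal distance between post and stand_top below 0.009 m and angle between post's own z axis and vertical below 0.06 rad and linear speed of post below 0.01 m/s and contact force between post and the fingers below 0.05 N); the robot touches nothing.
It fails at once if the stand is loaded by the post with more than 30 N (contact force between post and stand above 30 N).
It fails at once if the gripper or arm presses on the stand with more than 30 N (contact force between any of the fingers, the arm and stand above 30 N).
It fails at once if the round-headed post is taken out of its place or pushed about (over 15 mm) (distance of round_post from where it was at the start of the episode above 0.015 m).
It fails at once if the tealight, a candle, the tumbler, the teacup or the jar is pushed more than 25 mm (distance of any of tealight, candle, square_candle, tumbler, teacup, jar from where it was at the start of the episode above 0.025 m).
It also fails if it takes over 64 s, if anything falls off the work surface, if the arm or the gripper's body presses on something with over 40 N, if the wrist force passes 120 N, or if a joint passes its speed limit or range.

## Working session

There is one attempt and no reset: what is moved stays moved. The work goes in short steps, Python scripts to look and compute and a tool call to move; the robot and the scene stay as the last step left them, time stands still between calls to the robot, and variables do not carry over. Pictures are saved under pics/ and viewed, about 8 in all and at most 12, crops included, and the job is handed in when it is done.

Besides the shell and the picture viewer there is one more tool, called after "Emit:" as name(argument=value, ...), one argument or row to a line, values as JSON. arm_command: Moves the arm, as the interface text tells. Its arguments: {"type":"object","properties":{"steps":{"type":"array"},"grip":{"type":"number"},"squeeze":{"type":"number"}},"required":["steps"]}

```bash
mkdir -p pics; ls; cat > h.py <<'E'
import numpy as np, cv2
from rig import env
def ray(c,u,v):
    d=np.array([(u-c['cx'])/c['fx'],(v-c['cy'])/c['fy']])
    s=d.copy()
    for _ in range(20): s=d/(1+c['k1']*(s@s))
    V=np.array(c['view']);R=V[:3,:3];o=-R.T@V[:3,3]
    return o,R.T@np.array([s[0],-s[1],-1.])
def onz(c,u,v,z):
    o,d=ray(c,u,v); return o+d*(z-o[2])/d[2]
def proj(c,p):
    V=np.array(c['view']);q=V[:3,:3]@np.array(p)+V[:3,3]
    s=np.array([q[0],-q[1]])/-q[2]; s=s*(1+c['k1']*(s@s))
    return s[0]*c['fx']+c['cx'],s[1]*c['fy']+c['cy']
E
python3 - <<'E'
from h import *
for n in("scene","side","wrist"):
    im=env.get_image(n);cv2.imwrite(f"pics/{n}0.png",im)
    c=env.get_calibration(n);V=np.array(c['view']);print(n,c['fx'],c['k1'],-V[:3,:3].T@V[:3,3],-V[2,:3])
s=env.observe();print(s['time_s'],s['ft_force'],s['grip_width'],np.array(s['tool_rot']).round(3))
E
```

```text
pics
scene 459.7017191409938 0.020511273917295417 [ 1.29323084 -0.09611802  1.03797995] [-0.58104404  0.09593839 -0.80819778]
side 470.8400515860722 0.019636196923500705 [-0.01582623  0.87271429  1.01981242] [ 0.43049457 -0.61249678 -0.66296464]
wrist 284.745787337972 -0.05085022821879948 [ 0.20392259 -0.51485067  0.37298318] [-0.26589661 -0.06797778 -0.9616018 ]
0.15 [-0.42710315  0.63564316  0.08328381] 0.08532367981707721 [[ 0.247 -0.969 -0.   ]
 [-0.969 -0.247  0.001]
 [-0.001 -0.    -1.   ]]
```

View pics/scene0.png

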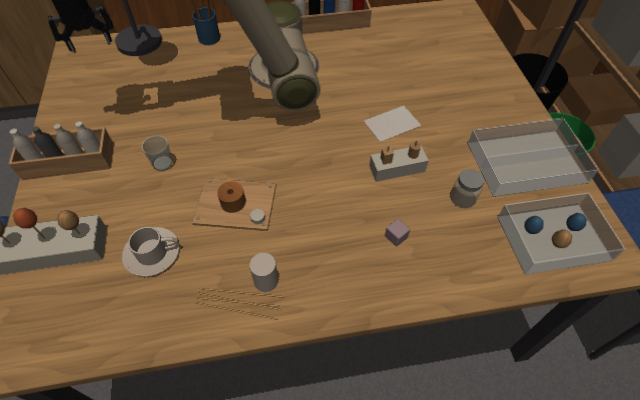

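View pics/side0.png

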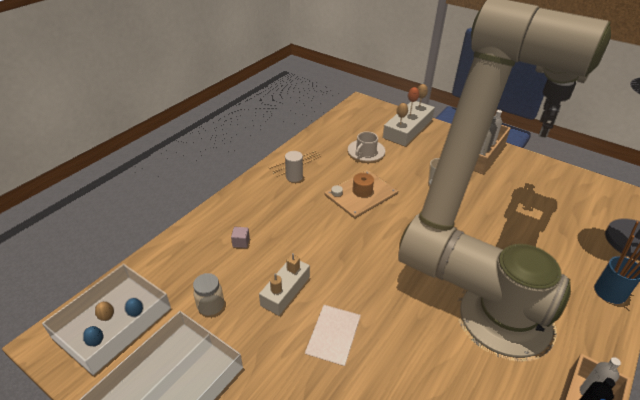

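```bash
python3 - <<'E'
from h import *
a=cv2.imread('pics/scene0.png');b=cv2.imread('pics/side0.png')
f=lambda im,x,y,w,h:cv2.resize(im[y:y+h,x:x+w],(400,280),interpolation=cv2.INTER_CUBIC)
cv2.imwrite('pics/crop0.png',np.vstack([np.hstack([f(a,360,130,80,56),f(b,245,250,80,56)]),np.hstack([f(a,185,170,100,70),f(b,315,160,100,70)])]))
c=env.get_calibration('scene');s=env.get_calibration('side')
for n,u,v in(('L',387,153),('R',414,147)):print(n,onz(c,u,v,.1))
for n,u,v in(('near',276,285),('far',293,264)):print(n,onz(s,u,v,.07))
for u,v in((206,180),(275,184),(268,229),(194,223)):print(onz(c,u,v,.012))
E
```

```text
L [0.53157404 0.21999198 0.1       ]
R [0.52327787 0.29716129 0.1       ]
near [0.50272845 0.30554729 0.07      ]
far [0.51101014 0.22414024 0.07      ]
[ 0.47094451 -0.27546291  0.012     ]
[ 0.51746031 -0.08652098  0.012     ]
[ 0.65961394 -0.12101704  0.012     ]
[ 0.60860241 -0.31013704  0.012     ]
```

View pics/crop0.png

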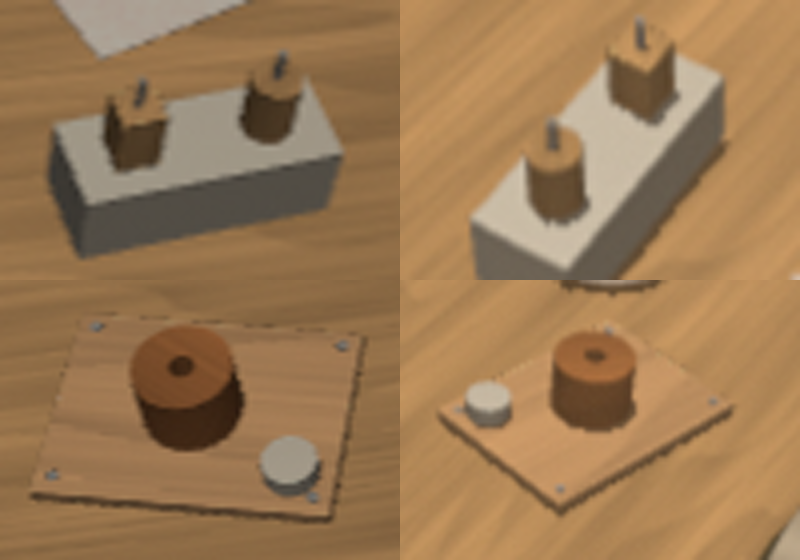

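```bash
python3 - <<'E'
from h import *
c=env.get_calibration('scene');s=env.get_calibration('side')
for u,v in((371,155),(422,146),(428,161),(378,171)):print('rack',onz(c,u,v,.05))
# head top centre: scene crop (137,103), side crop (640-400,45)
print(onz(c,360+137/5,130+103/5,.09),onz(s,245+240/5,250+45/5,.09))
print('hole',onz(c,230.25,191.5,.062),onz(s,364,178.75,.062))
bc=np.array([onz(c,185+x/4,170+(y-280)/4,.012)[:2] for x,y in((80,315),(366,337),(330,518),(32,494))])
bs=np.array([onz(s,315+(x-400)/4,160+(y-280)/4,.012)[:2] for x,y in((440,410),(560,511),(733,407),(610,322))])
print(bc,bc.mean(0),bs,bs.mean(0))
w=env.get_calibration('wrist');V=np.array(w['view']);st=env.observe();R=np.array(st['tool_rot'])
o=-V[:3,:3].T@V[:3,3];print('cam in tool',R.T@(o-st['position']),R.T@(-V[2,:3]),st['position'])
E
```

```text
rack [0.49052234 0.1907144  0.05      ]
rack [0.48245658 0.34161592 0.05      ]
rack [0.5386195  0.34146999 0.05      ]
rack [0.54959314 0.19613311 0.05      ]
[0.51533116 0.22660895 0.09      ] [0.51055502 0.22404444 0.09      ]
hole [ 0.55989851 -0.20523137  0.062     ] [ 0.55357875 -0.21070605  0.062     ]
[[ 0.46601964 -0.2781084 ]
 [ 0.51902943 -0.08250259]
 [ 0.66090085 -0.12245445]
 [ 0.60971714 -0.31272925]] [ 0.56391676 -0.19894867] [[ 0.64956264 -0.1269125 ]
 [ 0.50358104 -0.08167745]
 [ 0.45469819 -0.27530478]
 [ 0.59772662 -0.31472168]] [ 0.55139212 -0.1996541 ]
cam in tool [-0.00066452 -0.07031158 -0.12009789] [0.00113286 0.27465998 0.96154075] [ 0.13595251 -0.53274934  0.2528692 ]
```

Emit:
arm_command(
  steps=[
    {"delta_pos": [35,27.3,0],"dr": [0,0,6.6]},
    {"delta_pos": [35,27.3,0],"dr": [0,0,6.6]},
    {"delta_pos": [35,27.3,0],"dr": [0,0,6.6]},
    {"delta_pos": [35,27.3,0],"dr": [0,0,6.6]},
    {"delta_pos": [35,27.3,0],"dr": [0,0,6.6]},
    {"delta_pos": [35,27.3,0],"dr": [0,0,6.6]},
    {"delta_pos": [35,27.3,0],"dr": [0,0,6.6]},
    {"delta_pos": [35,27.3,0],"dr": [0,0,6.6]},
    {"delta_pos": [35,27.3,0],"dr": [0,0,6.6]},
    {"delta_pos": [35,27.3,0],"dr": [0,0,6.6]},
    {"delta_pos": [35,27.3,0],"dr": [0,0,6.6]},
    {"delta_pos": [35,27.3,0],"dr": [0,0,6.6]},
    {"delta_pos": [0,0,0],"dr": [0,0,0]},
    {"delta_pos": [0,0,0],"dr": [0,0,0]},
  ],
)

```text
time_s: 1.55
position: [0.5562, -0.2046, 0.2527]
tool_rot: [[0.998, 0.062, -0.001], [0.062, -0.998, 0.0], [-0.001, -0.0, -1.0]]
ft_force: [-0.6, -0.9, 1.3]
grip_width: 0.0855
```

```bash
python3 - <<'E'
from h import *
import json
w=env.get_calibration('wrist');im=env.get_image('wrist');cv2.imwrite('pics/w1.png',im)
json.dump({k:(np.array(v).tolist()) for k,v in w.items()},open('w1.json','w'))
print(env.observe()['position'],proj(w,[.557,-.208,.062]))
E
```

```text
[ 0.55563449 -0.20540557  0.25296517] (np.float64(321.9305282232239), np.float64(185.04812803065528))
```

View pics/w1.png

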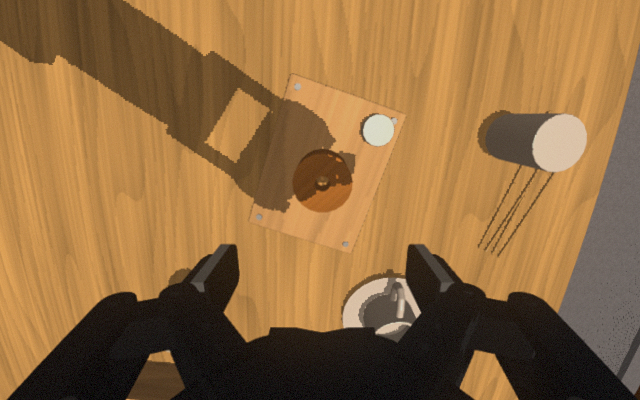

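The wrist view shows the puck at about (322,181) with the hole at (322,183), tealight at (378,130), and board corners near (293,73), (405,114), (351,252) and (250,221).

```bash
python3 - <<'E'
from h import *
import json
w=json.load(open('w1.json'));im=cv2.imread('pics/w1.png')
b=np.array([onz(w,u,v,.012)[:2] for u,v in((293,73),(405,114),(351,252),(250,221))]);print(b,b.mean(0),np.linalg.norm(b-np.roll(b,1,0),axis=1))
print('puck',onz(w,322,181,.062),'hole',onz(w,322,183,.062))
cv2.imwrite('pics/w1c.png',cv2.resize(im[140:220,272:372],(800,640),interpolation=cv2.INTER_CUBIC)[:600])
E
```

```text
[[ 0.51500423 -0.08616236]
 [ 0.65368445 -0.12404514]
 [ 0.60441589 -0.31314095]
 [ 0.46370538 -0.27588585]] [ 0.55920249 -0.19980858] [0.19653645 0.14376128 0.19540883 0.14555889]
puck [ 0.55678266 -0.20336149  0.062     ] hole [ 0.55692815 -0.20564621  0.062     ]
```

View pics/w1c.png

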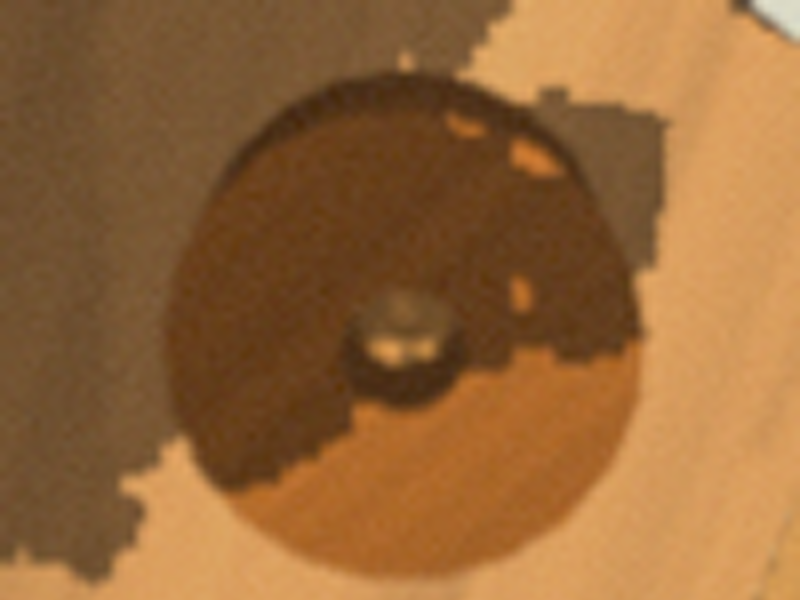

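Emit:
arm_command(
  steps=[
    {"delta_pos": [-4,39,0],"dr": [0,0,0]},
    {"delta_pos": [-4,39,0],"dr": [0,0,0]},
    {"delta_pos": [-4,39,0],"dr": [0,0,0]},
    {"delta_pos": [-4,39,0],"dr": [0,0,0]},
    {"delta_pos": [-4,39,0],"dr": [0,0,0]},
    {"delta_pos": [-4,39,0],"dr": [0,0,0]},
    {"delta_pos": [-4,39,0],"dr": [0,0,0]},
    {"delta_pos": [-4,39,0],"dr": [0,0,0]},
    {"delta_pos": [-4,39,0],"dr": [0,0,0]},
    {"delta_pos": [-4,39,0],"dr": [0,0,0]},
    {"delta_pos": [0,39,-20],"dr": [0,0,0]},
    {"delta_pos": [0,0,-20],"dr": [0,0,0]},
    {"delta_pos": [0,0,0],"dr": [0,0,0]},
    {"delta_pos": [0,0,0],"dr": [0,0,0]},
  ],
)

```text
time_s: 3.0
position: [0.5162, 0.2224, 0.2139]
tool_rot: [[0.998, 0.059, 0.0], [0.059, -0.998, -0.0], [0.0, 0.0, -1.0]]
ft_force: [0.9, -1.1, 0.1]
grip_width: 0.0857
```

```bash
python3 - <<'E'
from h import *
import json
w=env.get_calibration('wrist');im=env.get_image('wrist')
json.dump({k:(np.array(v).tolist()) for k,v in w.items()},open('w2.json','w'))
cv2.imwrite('pics/w2.png',im)
print(env.observe()['position'],proj(w,[.513,.225,.09]),proj(w,[.513,.225,.0]))
E
```

```text
[0.51650883 0.22243858 0.2144379 ] (np.float64(317.6926724511371), np.float64(195.6704880820013)) (np.float64(318.6670666633509), np.float64(175.4540751939444))
```

View pics/w2.png

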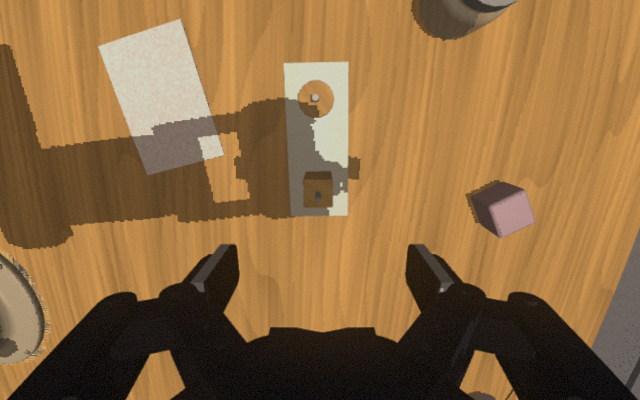

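The hole's rim centre sits at about (322.7,183.5) in the previous picture. Here the square post's top is at about (318.5,194), the round post is farther along, and the block's sides are nearly parallel to the tool.

```bash
python3 - <<'E'
from h import *
import json
w1=json.load(open('w1.json'));print('hole',onz(w1,322.75,183.5,.062))
w=json.load(open('w2.json'))
r=np.array([onz(w,u,v,.05)[:2] for u,v in((284.5,63.5),(348.5,62),(348.5,216),(289,216))])
print(r,np.linalg.norm(r-np.roll(r,1,0),axis=1),r.mean(0))
for a,b in((3,0),(2,1)): d=r[b]-r[a];print('yaw',np.degrees(np.arctan2(-d[0],d[1])))
print('head',onz(w,318.5,194,.09),'round',onz(w,315.5,98.5,.09))
im=cv2.imread('pics/w2.png');cv2.imwrite('pics/w2c.png',cv2.resize(im[150:230,275:375],(800,640),interpolation=cv2.INTER_CUBIC)[:600])
E
```

```text
hole [ 0.55780249 -0.20616553  0.062     ]
[[0.4753289  0.33855742]
 [0.53422817 0.34337141]
 [0.54688912 0.19352764]
 [0.48407036 0.18975356]] [0.14906039 0.05909567 0.15037772 0.06293202] [0.51012914 0.26630251]
yaw 3.361967499023146
yaw 4.829696227224735
head [0.51362891 0.22658015 0.09      ] round [0.50657096 0.3069523  0.09      ]
```

View pics/w2c.png

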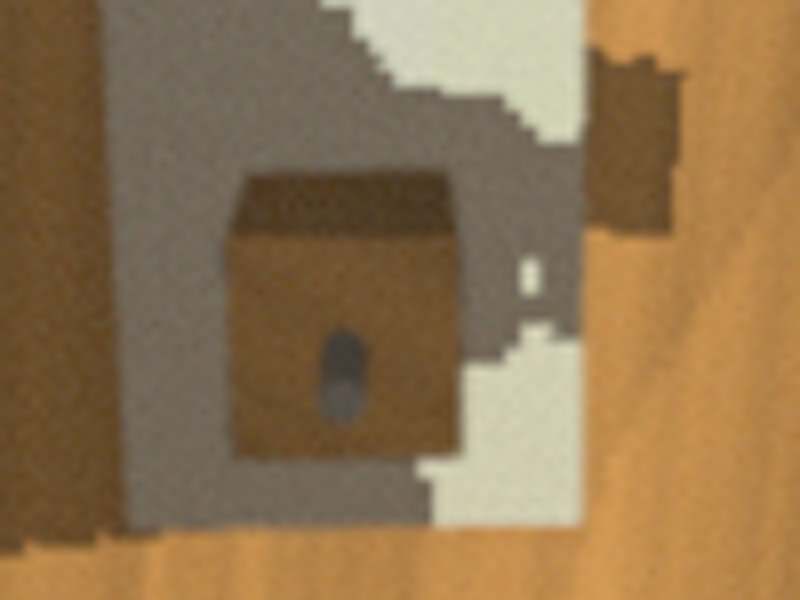

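Emit:
arm_command(
  steps=[
    {"delta_pos": [-3,4,-7],"dr": [0,0,0.8]},
    {"delta_pos": [0,0,-30],"dr": [0,0,0]},
    {"delta_pos": [0,0,-30],"dr": [0,0,0]},
    {"delta_pos": [0,0,-30],"dr": [0,0,0]},
    {"delta_pos": [0,0,-20],"dr": [0,0,0]},
    {"delta_pos": [0,0,-15],"dr": [0,0,0]},
    {"delta_pos": [0,0,-5],"dr": [0,0,0]},
    {"delta_pos": [0,0,0],"dr": [0,0,0]},
    {"delta_pos": [0,0,0],"dr": [0,0,0]},
  ],
)

```text
time_s: 3.95
position: [0.5134, 0.2277, 0.0773]
tool_rot: [[0.997, 0.075, 0.002], [0.075, -0.997, 0.0], [0.002, -0.0, -1.0]]
ft_force: [-0.6, 0.2, 0.5]
grip_width: 0.0854
```

Emit:
arm_command(
  steps=[
    {"delta_pos": [0,0,0],"dr": [0,0,0]},
    {"delta_pos": [0,0,0],"dr": [0,0,0]},
    {"delta_pos": [0,0,0],"dr": [0,0,0]},
    {"delta_pos": [0,0,0],"dr": [0,0,0]},
    {"delta_pos": [0,0,0],"dr": [0,0,0]},
    {"delta_pos": [0,0,0],"dr": [0,0,0]},
    {"delta_pos": [0,0,0],"dr": [0,0,0]},
    {"delta_pos": [0,0,0],"dr": [0,0,0]},
  ],
  grip=0,
  squeeze=40,
)

```text
time_s: 4.75
position: [0.513, 0.2277, 0.0766]
tool_rot: [[0.997, 0.075, 0.0], [0.075, -0.997, 0.0], [0.0, -0.0, -1.0]]
ft_force: [-1.2, 0.0, 4.1]
grip_width: 0.0255
```

Emit:
arm_command(
  steps=[
    {"delta_pos": [0,0,5],"dr": [0,0,0]},
    {"delta_pos": [0,0,15],"dr": [0,0,0]},
    {"delta_pos": [0,0,25],"dr": [0,0,0]},
    {"delta_pos": [0,0,25],"dr": [0,0,0]},
    {"delta_pos": [0,0,20],"dr": [0,0,0]},
    {"delta_pos": [0,0,10],"dr": [0,0,0]},
    {"delta_pos": [0,0,0],"dr": [0,0,0]},
    {"delta_pos": [0,0,0],"dr": [0,0,0]},
    {"delta_pos": [0,0,0],"dr": [0,0,0]},
  ],
)

```text
time_s: 5.65
position: [0.5125, 0.2275, 0.1751]
tool_rot: [[0.997, 0.075, -0.002], [0.075, -0.997, -0.0], [-0.002, 0.0, -1.0]]
ft_force: [-1.0, 0.1, -1.1]
grip_width: 0.0257
```

Emit:
arm_command(
  steps=[
    {"delta_pos": [4,-20,0],"dr": [0,0,0]},
    {"delta_pos": [4,-40,0],"dr": [0,0,0]},
    {"delta_pos": [4,-40,0],"dr": [0,0,0]},
    {"delta_pos": [4,-40,0],"dr": [0,0,0]},
    {"delta_pos": [4,-40,0],"dr": [0,0,0]},
    {"delta_pos": [4,-40,0],"dr": [0,0,0]},
    {"delta_pos": [4,-40,0],"dr": [0,0,0]},
    {"delta_pos": [4,-40,0],"dr": [0,0,0]},
    {"delta_pos": [4,-40,0],"dr": [0,0,0]},
    {"delta_pos": [4,-40,0],"dr": [0,0,0]},
    {"delta_pos": [4,-34,0],"dr": [0,0,0]},
    {"delta_pos": [1,-20,0],"dr": [0,0,0]},
    {"delta_pos": [0,0,0],"dr": [0,0,0]},
    {"delta_pos": [0,0,0],"dr": [0,0,0]},
    {"delta_pos": [0,0,0],"dr": [0,0,0]},
  ],
)

```text
time_s: 7.15
position: [0.5579, -0.2049, 0.1762]
tool_rot: [[0.997, 0.077, -0.0], [0.077, -0.997, 0.001], [-0.0, -0.001, -1.0]]
ft_force: [-0.1, 0.2, -0.3]
grip_width: 0.0254
```

```bash
python3 - <<'E'
from h import *
s=env.observe();print(s['time_s'],s['position'],s['ft_force'],s['grip_width'])
f=lambda im,x,y,w,h:cv2.resize(im[y:y+h,x:x+w],(400,400),interpolation=cv2.INTER_CUBIC)
a=env.get_image('scene');b=env.get_image('side')
cv2.imwrite('pics/p3a.png',a);cv2.imwrite('pics/p3b.png',b)
cv2.imwrite('pics/c3.png',np.hstack([f(a,180,130,100,100),f(b,315,110,100,100)]))
c=env.get_calibration('scene');d=env.get_calibration('side');p=np.array(s['position'])
for z in(.0586,.0,):print(proj(c,p-[0,0,z]),proj(d,p-[0,0,z]))
E
```

```text
7.15 [ 0.5578986  -0.20486712  0.17621681] [-0.07234285  0.21748202 -0.2729605 ] 0.025445907392316735
(np.float64(226.9228229456702), np.float64(177.9445599282985)) (np.float64(363.2673910214823), np.float64(165.4966246788136))
(np.float64(223.01225826070458), np.float64(163.19205726491714)) (np.float64(364.7387250476057), np.float64(150.35710751558568))
```

View pics/c3.png

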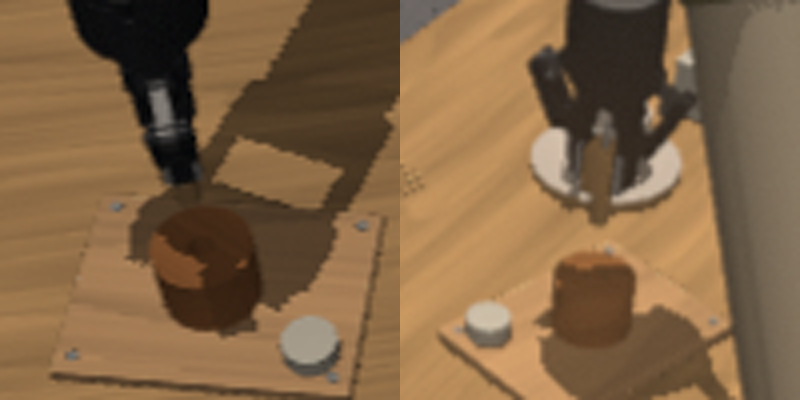

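The post hangs upright above the puck, with its foot at about (365,165) in the side view. I'll descend to just above the puck.

Emit:
arm_command(
  steps=[
    {"delta_pos": [0,-1.5,-10],"dr": [0,0,0]},
    {"delta_pos": [0,0,-20],"dr": [0,0,0]},
    {"delta_pos": [0,0,-15],"dr": [0,0,0]},
    {"delta_pos": [0,0,-5],"dr": [0,0,0]},
    {"delta_pos": [0,0,0],"dr": [0,0,0]},
    {"delta_pos": [0,0,0],"dr": [0,0,0]},
    {"delta_pos": [0,0,0],"dr": [0,0,0]},
  ],
)

```text
time_s: 7.95
position: [0.5583, -0.2079, 0.1271]
tool_rot: [[0.997, 0.075, 0.001], [0.075, -0.997, -0.001], [0.001, 0.001, -1.0]]
ft_force: [0.4, -0.6, -0.6]
grip_width: 0.0258
```

Emit:
arm_command(
  steps=[
    {"delta_pos": [0,0,-1],"dr": [0,0,0]},
    {"delta_pos": [0,0,-1],"dr": [0,0,0]},
    {"delta_pos": [0,0,-1],"dr": [0,0,0]},
    {"delta_pos": [0,0,-1],"dr": [0,0,0]},
    {"delta_pos": [0,0,-1],"dr": [0,0,0]},
    {"delta_pos": [0,0,0],"dr": [0,0,0]},
    {"delta_pos": [0,0,0],"dr": [0,0,0]},
  ],
)

```text
time_s: 8.65
position: [0.558, -0.2078, 0.1213]
tool_rot: [[0.997, 0.075, -0.0], [0.075, -0.997, 0.0], [-0.0, -0.0, -1.0]]
ft_force: [0.1, -0.4, -0.3]
grip_width: 0.0253
```

Emit:
arm_command(
  steps=[
    {"delta_pos": [0,0,-1],"dr": [0,0,0]},
    {"delta_pos": [0,0,0],"dr": [0,0,0]},
    {"delta_pos": [0,0,0],"dr": [0,0,0]},
  ],
)

```text
time_s: 8.95
position: [0.558, -0.2079, 0.1205]
tool_rot: [[0.997, 0.075, 0.0], [0.075, -0.997, -0.0], [0.0, 0.0, -1.0]]
ft_force: [0.7, 0.8, 0.9]
grip_width: 0.0253
```

Emit:
arm_command(
  steps=[
    {"delta_pos": [0,0,-1],"dr": [0,0,0]},
    {"delta_pos": [0,0,0],"dr": [0,0,0]},
    {"delta_pos": [0,0,0],"dr": [0,0,0]},
  ],
)

```text
time_s: 9.25
position: [0.5583, -0.208, 0.1203]
tool_rot: [[0.997, 0.075, 0.001], [0.075, -0.997, -0.001], [0.001, 0.001, -1.0]]
ft_force: [-0.4, 0.1, 6.0]
grip_width: 0.0253
```

Emit:
arm_command(
  steps=[
    {"delta_pos": [0,0.7,-0.2],"dr": [0,0,0]},
    {"delta_pos": [0,0.7,0],"dr": [0,0,0]},
    {"delta_pos": [0,0.7,0],"dr": [0,0,0]},
    {"delta_pos": [0,0,0],"dr": [0,0,0]},
  ],
)

```text
time_s: 9.65
position: [0.5583, -0.207, 0.1203]
tool_rot: [[0.997, 0.075, 0.002], [0.075, -0.997, -0.003], [0.002, 0.004, -1.0]]
ft_force: [-1.5, -4.2, 5.7]
grip_width: 0.0253
```

Emit:
arm_command(
  steps=[
    {"delta_pos": [0,0.7,0],"dr": [0,0,0]},
    {"delta_pos": [0,0.7,0],"dr": [0,0,0]},
    {"delta_pos": [0,0,0],"dr": [0,0,0]},
  ],
)

```text
time_s: 9.95
position: [0.5585, -0.2054, 0.1202]
tool_rot: [[0.997, 0.075, 0.002], [0.075, -0.997, -0.003], [0.002, 0.003, -1.0]]
ft_force: [-1.1, -3.5, 5.5]
grip_width: 0.0258
```

Emit:
arm_command(
  steps=[
    {"delta_pos": [0,0.7,0],"dr": [0,0,0]},
    {"delta_pos": [0,0.7,0],"dr": [0,0,0]},
    {"delta_pos": [0,0,0],"dr": [0,0,0]},
  ],
)

```text
time_s: 10.25
position: [0.5586, -0.204, 0.1203]
tool_rot: [[0.997, 0.075, 0.003], [0.075, -0.997, -0.003], [0.002, 0.003, -1.0]]
ft_force: [-0.3, -3.4, 6.1]
grip_width: 0.0252
```

Emit:
arm_command(
  steps=[
    {"delta_pos": [-0.6,0,0],"dr": [0,0,0]},
    {"delta_pos": [-0.6,0,0],"dr": [0,0,0]},
    {"delta_pos": [0,-0.7,0],"dr": [0,0,0]},
    {"delta_pos": [0,-0.7,0],"dr": [0,0,0]},
    {"delta_pos": [0,-0.7,0],"dr": [0,0,0]},
    {"delta_pos": [0,0,0],"dr": [0,0,0]},
  ],
)

```text
time_s: 10.85
position: [0.5578, -0.205, 0.1202]
tool_rot: [[0.997, 0.075, 0.003], [0.075, -0.997, -0.0], [0.003, 0.001, -1.0]]
ft_force: [2.2, 1.8, 6.5]
grip_width: 0.0255
```

Emit:
arm_command(
  steps=[
    {"delta_pos": [0,-0.7,0],"dr": [0,0,0]},
    {"delta_pos": [0,-0.7,0],"dr": [0,0,0]},
    {"delta_pos": [0,-0.7,0],"dr": [0,0,0]},
    {"delta_pos": [0,0,0],"dr": [0,0,0]},
  ],
)

```text
time_s: 11.25
position: [0.5566, -0.2068, 0.1191]
tool_rot: [[0.997, 0.075, -0.0], [0.075, -0.997, 0.001], [-0.0, -0.001, -1.0]]
ft_force: [-0.2, 1.6, 1.1]
grip_width: 0.0256
```

The height fell 1 mm and the force dropped, so the foot is in the hole mouth. I'll lower it gently.

Emit:
arm_command(
  steps=[
    {"delta_pos": [0,0,-0.7],"dr": [0,0,0]},
    {"delta_pos": [0,0,-0.7],"dr": [0,0,0]},
    {"delta_pos": [0,0,0],"dr": [0,0,0]},
  ],
)

```text
time_s: 11.55
position: [0.5565, -0.2069, 0.1173]
tool_rot: [[0.997, 0.075, -0.001], [0.075, -0.997, 0.001], [-0.001, -0.001, -1.0]]
ft_force: [-0.0, 2.5, -0.7]
grip_width: 0.0257
```

Emit:
arm_command(
  steps=[
    {"delta_pos": [0,0,-0.7],"dr": [0,0,0]},
    {"delta_pos": [0,0,-0.7],"dr": [0,0,0]},
    {"delta_pos": [0,0,0],"dr": [0,0,0]},
  ],
)

```text
time_s: 11.85
position: [0.5567, -0.207, 0.1162]
tool_rot: [[0.997, 0.075, -0.0], [0.075, -0.997, 0.0], [-0.0, -0.0, -1.0]]
ft_force: [-1.0, 2.8, -0.3]
grip_width: 0.025
```

Emit:
arm_command(
  steps=[
    {"delta_pos": [0,0.4,-1],"dr": [0,0,0]},
    {"delta_pos": [0,0,-2],"dr": [0,0,0]},
    {"delta_pos": [0,0,-2],"dr": [0,0,0]},
    {"delta_pos": [0,0,-2],"dr": [0,0,0]},
    {"delta_pos": [0,0,-1],"dr": [0,0,0]},
    {"delta_pos": [0,0,0],"dr": [0,0,0]},
    {"delta_pos": [0,0,0],"dr": [0,0,0]},
  ],
)

```text
time_s: 12.55
position: [0.5567, -0.2066, 0.108]
tool_rot: [[0.997, 0.075, -0.0], [0.075, -0.997, 0.0], [-0.0, -0.0, -1.0]]
ft_force: [-0.5, 2.3, -1.4]
grip_width: 0.0255
```

Emit:
arm_command(
  steps=[
    {"delta_pos": [0,0,-2],"dr": [0,0,0]},
    {"delta_pos": [0,0,-2],"dr": [0,0,0]},
    {"delta_pos": [0,0,-2],"dr": [0,0,0]},
    {"delta_pos": [0,0,-2],"dr": [0,0,0]},
    {"delta_pos": [0,0,-1],"dr": [0,0,0]},
    {"delta_pos": [0,0,0],"dr": [0,0,0]},
    {"delta_pos": [0,0,0],"dr": [0,0,0]},
  ],
)

```text
time_s: 13.25
position: [0.5567, -0.2067, 0.0991]
tool_rot: [[0.997, 0.075, -0.0], [0.075, -0.997, 0.0], [-0.0, -0.0, -1.0]]
ft_force: [-0.5, 3.0, -2.0]
grip_width: 0.0258
```

Emit:
arm_command(
  steps=[
    {"delta_pos": [0,0.4,-1],"dr": [0,0,0]},
    {"delta_pos": [0,0,-1],"dr": [0,0,0]},
    {"delta_pos": [0,0,-1],"dr": [0,0,0]},
    {"delta_pos": [0,0,-1],"dr": [0,0,0]},
    {"delta_pos": [0,0,-1],"dr": [0,0,0]},
    {"delta_pos": [0,0,0],"dr": [0,0,0]},
    {"delta_pos": [0,0,0],"dr": [0,0,0]},
  ],
)

```text
time_s: 13.95
position: [0.5568, -0.2065, 0.0949]
tool_rot: [[0.997, 0.075, 0.001], [0.075, -0.997, -0.001], [0.001, 0.001, -1.0]]
ft_force: [-1.8, 2.0, 5.8]
grip_width: 0.0252
```

Emit:
arm_command(
  steps=[
    {"delta_pos": [0,0,-1],"dr": [0,0,0]},
    {"delta_pos": [0,0,-1],"dr": [0,0,0]},
    {"delta_pos": [0,0,-1],"dr": [0,0,0]},
    {"delta_pos": [0,0,0],"dr": [0,0,0]},
    {"delta_pos": [0,0,0],"dr": [0,0,0]},
  ],
)

```text
time_s: 14.45
position: [0.5568, -0.2065, 0.0919]
tool_rot: [[0.997, 0.075, 0.001], [0.075, -0.997, -0.001], [0.001, 0.001, -1.0]]
ft_force: [-3.2, 1.6, 4.9]
grip_width: 0.0256
```

Emit:
arm_command(
  steps=[
    {"delta_pos": [0,0,-0.7],"dr": [0,0,0]},
    {"delta_pos": [0,0,-0.7],"dr": [0,0,0]},
    {"delta_pos": [0,0,0],"dr": [0,0,0]},
    {"delta_pos": [0,0,0],"dr": [0,0,0]},
  ],
)

```text
time_s: 14.85
position: [0.5568, -0.2065, 0.0906]
tool_rot: [[0.997, 0.075, 0.001], [0.075, -0.997, -0.001], [0.001, 0.001, -1.0]]
ft_force: [-1.5, 1.3, 5.7]
grip_width: 0.0258
```

Now I'll press the last ~2.5 mm in small steps and watch for the force rise at the shoulder.

Emit:
arm_command(
  steps=[
    {"delta_pos": [0,0,-0.7],"dr": [0,0,0]},
    {"delta_pos": [0,0,-0.7],"dr": [0,0,0]},
    {"delta_pos": [0,0,0],"dr": [0,0,0]},
    {"delta_pos": [0,0,0],"dr": [0,0,0]},
  ],
)

```text
time_s: 15.25
position: [0.5568, -0.2065, 0.0892]
tool_rot: [[0.997, 0.075, 0.001], [0.075, -0.997, -0.001], [0.001, 0.001, -1.0]]
ft_force: [-2.1, 1.9, 6.0]
grip_width: 0.0255
```

Emit:
arm_command(
  steps=[
    {"delta_pos": [0,0,-0.7],"dr": [0,0,0]},
    {"delta_pos": [0,0,-0.4],"dr": [0,0,0]},
    {"delta_pos": [0,0,0],"dr": [0,0,0]},
    {"delta_pos": [0,0,0],"dr": [0,0,0]},
  ],
)

```text
time_s: 15.65
position: [0.5569, -0.2065, 0.0885]
tool_rot: [[0.997, 0.075, 0.001], [0.075, -0.997, -0.001], [0.001, 0.001, -1.0]]
ft_force: [-3.3, 2.3, 10.0]
grip_width: 0.0257
```

Emit:
arm_command(
  steps=[
    {"delta_pos": [0,0,-0.6],"dr": [0,0,0]},
    {"delta_pos": [0,0,0],"dr": [0,0,0]},
    {"delta_pos": [0,0,0],"dr": [0,0,0]},
  ],
)

```text
time_s: 15.95
position: [0.5569, -0.2065, 0.0884]
tool_rot: [[0.997, 0.075, 0.001], [0.075, -0.997, -0.001], [0.001, 0.001, -1.0]]
ft_force: [-4.9, 2.4, 13.5]
grip_width: 0.0255
```

The post is flush: travel is 32 mm and the force rises to 13.5 N. I'll unload, open and retreat straight up.

Emit:
arm_command(
  steps=[
    {"delta_pos": [0.3,0,0.7],"dr": [0,0,0]},
    {"delta_pos": [0,0,0.6],"dr": [0,0,0]},
    {"delta_pos": [0,0,0],"dr": [0,0,0]},
    {"delta_pos": [0,0,0],"dr": [0,0,0]},
  ],
)

```text
time_s: 16.35
position: [0.557, -0.2064, 0.0885]
tool_rot: [[0.997, 0.075, -0.0], [0.075, -0.997, -0.0], [-0.0, 0.0, -1.0]]
ft_force: [-3.7, 0.8, 5.8]
grip_width: 0.0255
```

Emit:
arm_command(
  steps=[
    {"delta_pos": [0,0,0],"dr": [0,0,0]},
    {"delta_pos": [0,0,0],"dr": [0,0,0]},
    {"delta_pos": [0,0,0],"dr": [0,0,0]},
    {"delta_pos": [0,0,0],"dr": [0,0,0]},
    {"delta_pos": [0,0,0],"dr": [0,0,0]},
    {"delta_pos": [0,0,0],"dr": [0,0,0]},
    {"delta_pos": [0,0,0],"dr": [0,0,0]},
    {"delta_pos": [0,0,0],"dr": [0,0,0]},
  ],
  grip=1,
)

```text
time_s: 17.15
position: [0.5571, -0.2063, 0.0881]
tool_rot: [[0.997, 0.075, -0.0], [0.075, -0.997, -0.0], [-0.0, 0.0, -1.0]]
ft_force: [-0.6, -0.4, -0.8]
grip_width: 0.0852
```

Emit:
arm_command(
  steps=[
    {"delta_pos": [0,0,10],"dr": [0,0,0]},
    {"delta_pos": [0,0,20],"dr": [0,0,0]},
    {"delta_pos": [0,0,30],"dr": [0,0,0]},
    {"delta_pos": [0,0,30],"dr": [0,0,0]},
    {"delta_pos": [0,0,30],"dr": [0,0,0]},
    {"delta_pos": [0,0,30],"dr": [0,0,0]},
    {"delta_pos": [0,0,0],"dr": [0,0,0]},
    {"delta_pos": [0,0,0],"dr": [0,0,0]},
    {"delta_pos": [0,0,0],"dr": [0,0,0]},
  ],
)

```text
time_s: 18.05
position: [0.5567, -0.2061, 0.2373]
tool_rot: [[0.997, 0.075, -0.002], [0.075, -0.997, 0.001], [-0.002, -0.001, -1.0]]
ft_force: [-0.9, 0.2, -0.8]
grip_width: 0.0847
```

```bash
python3 - <<'E'
from h import *
f=lambda im,x,y,w,h:cv2.resize(im[y:y+h,x:x+w],(400,400),interpolation=cv2.INTER_CUBIC)
a=env.get_image('scene');b=env.get_image('side')
cv2.imwrite('pics/c4.png',np.hstack([f(a,180,130,100,100),f(b,315,110,100,100)]))
E
```

```text
(no output)
```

View pics/c4.png

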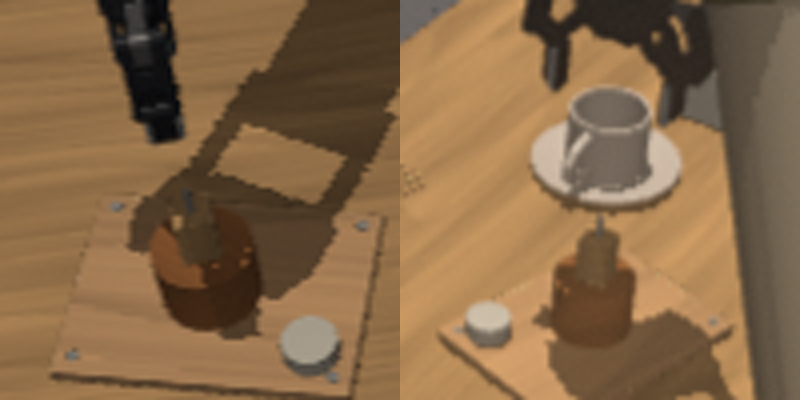

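The post stands upright with its head on the puck, around (190,225) in the left crop and (600,250) in the right. The gripper is clear and the tealight hasn't moved.

```bash
python3 -c "
from rig import env
print(env.close_job())"
```

```text
the job is handed in; nothing more can be done
None
```

I took the square-headed post out of the foam block, found the puck's hole by a light search, and pressed the post in until its head met the puck. I then released it, backed the gripper off 150 mm upward, and handed the job in at about 18 s; no verdict was reported.

- **Search:** wrist force was about 6 N while feeling for the hole. The foot dropped in at roughly (0.5567, -0.2067), within about 1 mm of the wrist-camera estimate and about 7 mm from the measured board middle.
- **Pressing:** the cork slid at about 6 N. The tool stopped 32 mm below the first contact with the puck, and the last downward push read 13.5 N. The wrist readings stayed below 15 N wherever they were taken.
- **Final check:** the two camera views show the post upright with its head on the puck, the gripper open and clear, and the tealight where it was. I did not photograph the round-headed post or the other objects again, but the arm passed well clear of them.
- **Disagreements:** the fixed cameras put the hole about 6–8 mm apart from each other, so I relied on the wrist view and the touch. My estimate of 7 mm from the board's middle is slightly over the stated 4 to 6 mm, which fits the camera error.

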